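# Seat the slicing disc on the keyed drive spindle

## Robot

A 6-joint arm with a two-finger parallel gripper is mounted at the origin on the work surface. World frame = base frame: x ahead of the robot, y to its left, z up, the work surface at z = 0. Lengths are in m, angles in rad, forces in N, time in s.
With the tool pointing down it reaches from about 0.3 to 0.875 m from the base axis. Payload 6.4 kg.
Tool frame: the origin (TCP) lies at the centre of the arm's flange, where the gripper is bolted on; the fingertips stand 166 mm ahead of it and the grasp point (between the pads) lies 147 mm ahead of it; z points along the fingers, y is the line along which they close (so a half turn about z gives the same grasp; the last joint's range is limited). The gripper opens to 88 mm and grips with 3 to 60 N. Pads are 18 mm wide; open, the fingers measure 123 mm over their backs; the gripper's body (75 mm by 187 mm) begins 45 mm behind the grasp point.
Start: joints at [1.039, 0.181, 1.607, -0, 1.354, -0.206], TCP at [0.184, 0.545, 0.405] pointing down, gripper open.
Joint ranges: [-2.99, 2.99], [-0.89, 2.07], [0.3, 2.58], [-1.14, 4.28], [0, 2.63], [-3.12, 3.12]. Speed limits (rad/s): [2.57, 2.57, 3.01, 3.14, 3.14, 3.14].

## Interface

Orientations are given as a unit quaternion [x, y, z, w].
In Python, from workcell import monitor, vision, order gives the robot as it stands.
- The arm moves only by the shell command python3 -m inch 'ROWS'. ROWS is a JSON object whose one key "targets" holds a list that holds one entry, the list of rows, each a list of 5 numbers: the closure, from 0 (fully open) to 1 (shut), then the shift along the tool's x, y, z in m, then the turn about the tool's z in degrees. In form: {"targets": [[[jaw, dx, dy, dz, yaw], ...]]}. A call has 1 to 10 rows; each row is the pose to reach, as a shift and turn from the pose commanded when the call began, along the tool's axes at that moment; what a row does not reach only later rows make up. A row lasts 1/10 s, in which the tool goes at most 50 mm and 8.59 degrees, less where a joint would pass 70% of its speed; a pose out of reach is approached as far as the arm can. A call with a gripper value outside its range is refused whole. The fingers move at their own pace and stop on an object; the grip force is fixed at half the most. Time passes only in rows, so rows that repeat a pose let the fingers close. It gives the time, the measured TCP pose, the force, the opening and the grip force at its end, in the units of the state.
- monitor.get_state(): the state, without advancing time (a new reading comes with each control period).
- vision.capture(name): name is "scene" or "top" or "wrist"; returns a dict with "image" (384x512x3 uint8, red, green, blue), "mtx" (3x3 intrinsics, pixels), "eye" and "orientation" of the camera in the world; the wrist camera has in their place "tool_from_camera" (4x4, takes a point from camera to tool coordinates, whose origin is the TCP and whose axes are the flange's). Camera axes: x right, y down, z forward; pixel columns grow to the right and rows downward; lengths in m; the calibration is good to about 2 mm. A picture is of the moment at which its call begins: read the wrist's pose just before it. There is no depth.
- order.hand_in(): hands the job in; it is judged then, once.
The state is a dict: "time_s": time; "qpos": joint angles; "qvel": joint speeds; "joint_efforts": joint torques, N m; "eef_pos": TCP position; "eef_rot": TCP orientation; "contact_force": force on the tool from outside, world axes, zero at the start; "wrist_torque": the same for the moment, N m; "opening": finger opening in m; "gripper_force": force on a finger pad.
Only numpy, scipy, OpenCV 4.12 (cv2) and the standard library are available. Lean on these libraries where they do the work, as an engineer would, in place of code of your own. Each camera call takes 0.05 s, during which the arm holds its last target. There are 200 camera calls.

## Task

Fit the slicing disc onto the slicer: lower its hub over the drive spindle, turn it gently until the keyway drops over the key, and let it down fully home on the plinth, then let go of it. Never force it, and leave the mug, the pepper mill and the glass of straws where they are.

Things in the scene. Friction and masses are not known exactly. Their poses are not given: they have to be found in the camera images.
- disc: Slicing disc, 0.2 to 0.4 kg, loose, standing on its hub. Origin: centre of the hub's underside, z up. Hub: white sleeve 60 mm across, 45 mm tall, bore 26 mm across and 45 mm deep with one keyway in its full height on the +x side, 8 mm wide, out to 26 mm from the axis. +x starts towards the robot's side (world -x) within 30 degrees. On the hub a steel plate, 120 mm across, 45 to 49 mm up.
- bar (a point): Middle of the white finger bar on top of the disc, the place to grip, 71 mm above the disc's origin; axes as the disc's. Bar: flat-sided, 56 mm long along x, 24 mm wide along y, from 49 to 81 mm above the disc's origin. A low white rib (8 mm wide, 4 mm high) runs on the plate from one end of the bar to near the rim: it marks the keyway side (+x).
- base: Slicer's motor base, fixed: white box 215 x 205 mm, 74 mm tall, a shallow round grey pan on top (180 mm across, rim 96 mm up). Origin: centre of its underside, z up; the front with a round steel dial is its -x side. In the pan's middle a plinth 70 mm across with three low pads, pad tops 90 mm up, carries the upright steel spindle. Over 45 N between disc and slicer, in any direction, is forcing.
- seat (a point): On the spindle's axis level with the plinth's pads: the disc's origin is here when fully home; axes as the base's. A key 6 mm wide stands out from one side of the spindle to 20 mm from the axis, up to 16 mm above here. Its angle is random and not measured: towards the base's front (-x) give or take up to 52 degrees. A geared motor holds the spindle; it gives only above 0.3 N m.
- spindle_top (a point): Centre of the spindle's upper end, 42 mm above the seat. Spindle 24 mm across, its top 10 mm tapering to 14 mm, plain above the key. The hub slides 26 mm down it, then rests on the key, its underside 16 mm above the seat, and sinks the last 16 mm only when the keyway is over the key (about 6 degrees of play either way).
- mug: White mug, 76 mm across, 85 mm tall; leave alone. Origin: centre of underside.
- mill: Wooden pepper mill, 56 mm across, 155 mm tall; leave alone. Origin: centre of underside.
- vase: Glass with drinking straws, 76 mm across, 210 mm tall with the straws; leave alone. Origin: centre of underside.
There are look-alikes about, which are no part of the job. Leave any blue or turquoise look-alike of the disc alone.

How it is judged:
By the outcome, as a careful person would: the job done as asked, in the order asked, and still so for the second after the job is handed in, with the robot touching nothing.
It also fails if it takes over 72 s, if anything falls off the work surface, if the arm or the gripper's body presses on something with over 40 N, if the wrist force passes 120 N, or if a joint passes its speed limit or range.

## Working session

There is one attempt and no reset: what is moved stays moved. The work goes in short steps, Python scripts to look and compute and a shell command to move; the robot and the scene stay as the last step left them, time stands still between calls to the robot, and variables do not carry over. Pictures are saved under pics/ and viewed, at most 10 in all, crops included, and the job is handed in when it is done.

```bash
mkdir -p pics
cat > h.py <<'E'
import numpy as np,cv2
from workcell import monitor,vision,order
from scipy.spatial.transform import Rotation as R
def cap(n):
    s=monitor.get_state(); c=vision.capture(n)
    K=np.array(c["mtx"])
    if n=="wrist":
        T=np.array(c["tool_from_camera"]); Rt=R.from_quat(s["eef_rot"]).as_matrix()
        A=Rt@T[:3,:3]; e=np.array(s["eef_pos"])+Rt@T[:3,3]
    else:
        A=np.array(c["orientation"]); A=R.from_quat(A).as_matrix() if A.size==4 else A; e=np.array(c["eye"])
    return c["image"],K,A,e
def ray(K,A,e,u,v,z):
    d=A@np.linalg.inv(K)@np.array([u,v,1.]); return e+d*(z-e[2])/d[2]
def proj(K,A,e,p):
    q=K@(A.T@(np.array(p)-e)); return q[:2]/q[2]
def save(im,name,crop=None,k=1):
    if crop: im=im[crop[1]:crop[3],crop[0]:crop[2]]
    cv2.imwrite("pics/"+name,cv2.cvtColor(cv2.resize(im,None,fx=k,fy=k,interpolation=cv2.INTER_CUBIC),cv2.COLOR_RGB2BGR))
E
python3 - <<'E'
from h import *
for n in("scene","top"):
    im,K,A,e=cap(n); save(im,n+"1.png",None,1.5); np.savez(n+".npz",im=im,K=K,A=A,e=e); print(n,e,A,K)
print(monitor.get_state())
E
```

```text
scene [ 1.16483889 -0.24572734  1.01987227] [[ 0.23449434  0.81450411 -0.53065569]
 [ 0.9720773  -0.20143001  0.12038135]
 [-0.00883888 -0.54406709 -0.83899516]] [[408.88015527   0.         256.35352305]
 [  0.         408.88015527 186.46652114]
 [  0.           0.           1.        ]]
top [ 0.46430105 -0.10922846  0.98811318] [[ 0.00509975 -0.98863528  0.15024738]
 [-0.99981771 -0.00780557 -0.01742486]
 [ 0.0183996  -0.15013113 -0.98849487]] [[359.16561992   0.         256.85605976]
 [  0.         359.16561992 193.26433511]
 [  0.           0.           1.        ]]
{'time_s': 0.1, 'qpos': array([ 1.03868654e+00,  1.81434191e-01,  1.60787035e+00,  1.84946863e-05,
        1.35379906e+00, -2.06310601e-01]), 'qvel': array([-5.30158891e-04, -1.56123603e-03, -2.83281732e-03,  4.40198285e-04,
        1.80872738e-03, -4.49364340e-05]), 'joint_efforts': array([-3.15034213e-04, -4.34828246e+01, -3.42695689e+01,  7.02947471e-02,
        3.40446294e-02, -2.33788012e-05]), 'eef_pos': array([0.18391195, 0.54456541, 0.40393655]), 'eef_rot': array([ 1.62182013e-01,  9.86760571e-01, -7.01306942e-04, -2.81055470e-04]), 'contact_force': array([ 0.70014353,  0.14542295, -0.20284948]), 'wrist_torque': array([-0.0352892 , -0.02124541, -0.0392963 ]), 'gripper_force': 0.0, 'opening': 0.0882271155542509}
```

View pics/top1.png

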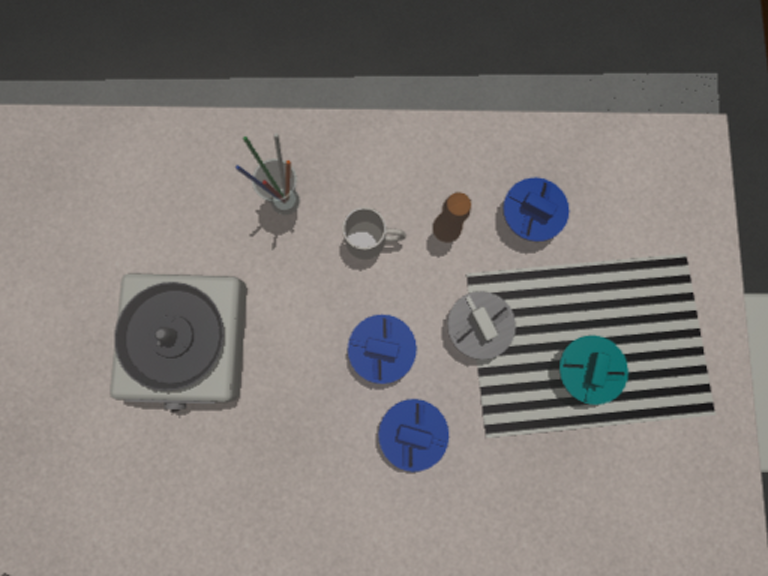

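View pics/scene1.png

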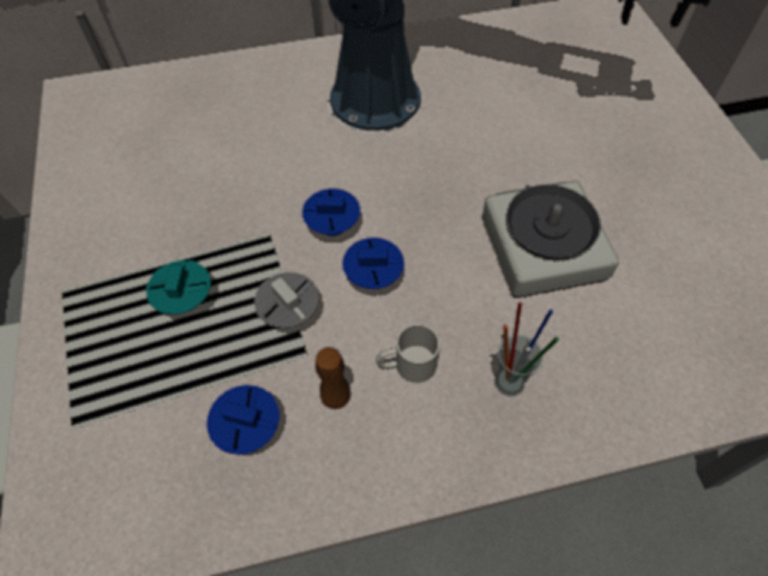

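The steel/white disc is at top (482,325)/1.5, with the base at (168,335)/1.5. I'll enlarge both.

Run:
```python
from h import *
a=np.load("top.npz")["im"]
k=5
p=a[185:250,288:353]; q=a[175:280,70:170]
p=cv2.resize(p,(400,400),interpolation=cv2.INTER_CUBIC);q=cv2.resize(q,(400,420),interpolation=cv2.INTER_CUBIC)
o=np.zeros((420,800,3),np.uint8);o[:400,:400]=p;o[:,400:]=q
save(np.clip(o*1.3,0,255).astype(np.uint8),"crop1.png")
```

```text
(no output)
```

View pics/crop1.png

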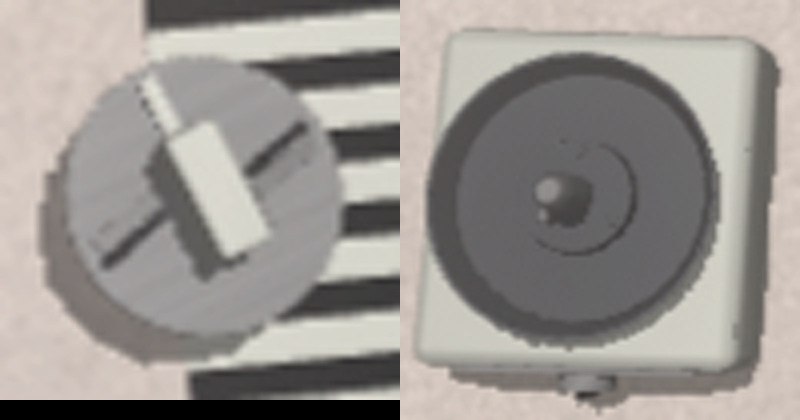

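Run:
```python
from h import *
d=np.load("top.npz");C=(d["K"],d["A"],d["e"])
f=lambda x,y:(288+x/6.154,185+y/6.154)
g=lambda x,y:(70+(x-400)/4,175+y/4)
print("plate",ray(*C,*f(204,194),.049),"bar",ray(*C,*f(220,189),.081),"ribtip",ray(*C,*f(150,80),.053))
c=[ray(*C,*f(*p),.081) for p in[(170,140),(212,122),(270,235),(228,258)]]
v=(c[0]+c[1]-c[2]-c[3])/2;print("bar dir",np.degrees(np.arctan2(v[1],v[0])),np.linalg.norm(v))
print("spindle",ray(*C,*g(548,190),.132),"rim",ray(*C,*g(571.5,198),.096))
```

```text
plate [ 0.54654855 -0.2950876   0.049     ] bar [ 0.54585745 -0.29542562  0.081     ] ribtip [ 0.59496412 -0.27215384  0.053     ]
bar dir 25.715566370986668 0.05283991113700943
spindle [0.52173156 0.22960069 0.132     ] rim [0.51932078 0.2291621  0.096     ]
```

```bash
python3 -m inch '{"targets": [[[0,-0.042,-0.019,0,8],[0,-0.084,-0.038,0,16],[0,-0.126,-0.057,0,24],[0,-0.168,-0.076,0,32],[0,-0.21,-0.095,0,40],[0,-0.252,-0.114,0,48],[0,-0.294,-0.133,0,56],[0,-0.336,-0.152,0,64],[0,-0.378,-0.171,0,72],[0,-0.42,-0.19,0,80]]]}'
python3 - <<'E'
from h import *
im,K,A,e=cap("wrist"); im,K,A,e=cap("wrist"); s=monitor.get_state()
print(s["eef_pos"],np.degrees(np.arctan2(*R.from_quat(s["eef_rot"]).as_matrix()[[1,0],0])),e,K[0,0],proj(K,A,e,[.5205,.2295,.132]))
np.savez("w1.npz",im=im,K=K,A=A,e=e); save(np.clip(im*1.4,0,255).astype(np.uint8),"w1.png",None,1.5)
E
```

```text
time_s: 1.1
eef_pos: [0.5221, 0.2288, 0.4044]
eef_rot: [0.76, 0.649, -0.0, -0.0]
contact_force: [0.8, 0.9, 0.8]
opening: 0.0882
gripper_force: 0.0
[0.52432284 0.22646281 0.40423035] 80.82416441221241 [0.5378971  0.29550701 0.38419599] 322.74180312410505 [249.00639074 182.26687924]
```

View pics/w1.png

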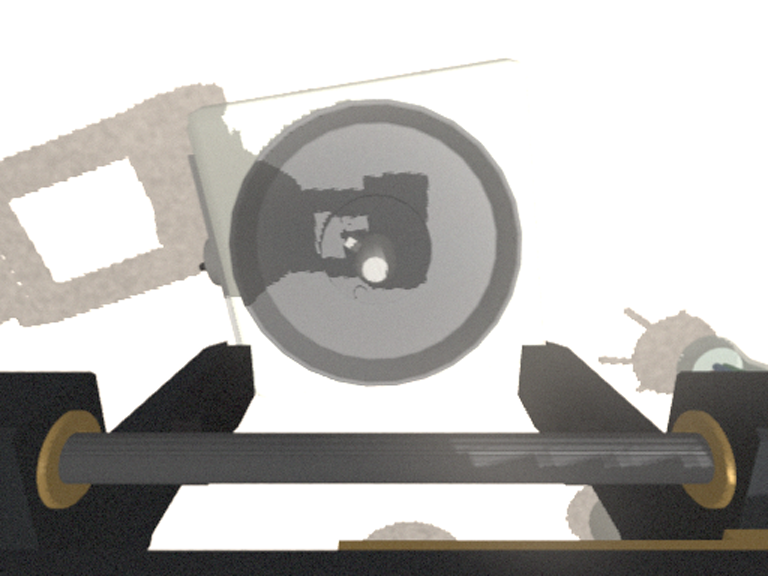

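The spindle top shows at (375,269)/1.5, and a bright patch at (350,242)/1.5 may be the key. I'll enlarge it.

Run:
```python
from h import *
d=np.load("w1.npz");C=(d["K"],d["A"],d["e"])
im=d["im"][125:205,195:300]; save(np.clip(255*(im/160.)**.6,0,255).astype(np.uint8),"w1c.png",None,7)
print("spindle",ray(*C,250,179.3,.132))
f=lambda p:[(proj(*C,p)-[195,125])*7]
s=ray(*C,250,179.3,.132)
print("axis at seat/keytop",f([s[0],s[1],.09]),f([s[0],s[1],.106]))
for a in range(120,241,20):
    t=np.radians(a);print(a,f([s[0]+.02*np.cos(t),s[1]+.02*np.sin(t),.106]))
```

```text
spindle [0.52172143 0.23180694 0.132     ]
axis at seat/keytop [array([391.14350641, 300.73019484])] [array([389.00768591, 328.3235016 ])]
120 [array([285.78167447, 207.5925531 ])]
140 [array([250.5667879 , 249.48654874])]
160 [array([232.5228501 , 300.43540444])]
180 [array([233.53249832, 354.0619432 ])]
200 [array([253.10171564, 403.90434366])]
220 [array([288.59342595, 444.18549452])]
240 [array([335.66880447, 470.39662897])]
```

View pics/w1c.png

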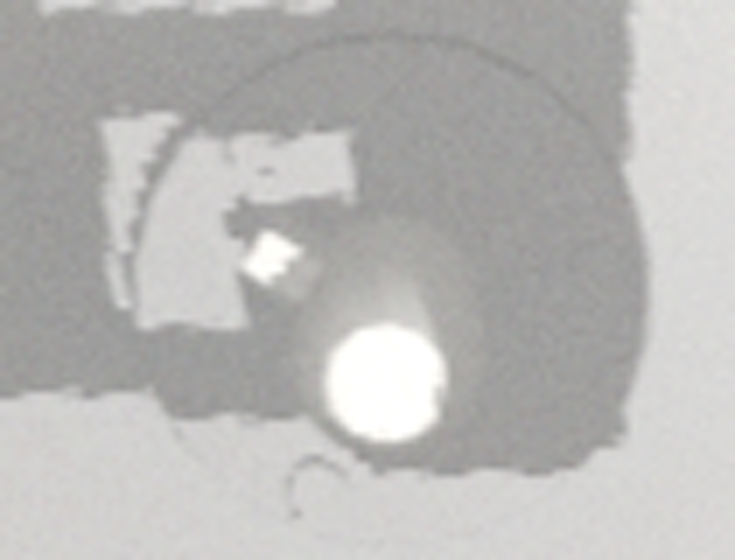

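The key's outer end is at crop (256,246), so it points at a world angle of about 138°. The spindle is near (0.5217, 0.231). Next I move over the disc.

```bash
python3 -m inch '{"targets": [[[0,-0.046,0.01,0,8],[0,-0.093,0.019,0,16],[0,-0.139,0.029,0,24],[0,-0.186,0.038,0,32],[0,-0.232,0.048,0,40],[0,-0.28,0.057,0,48],[0,-0.325,0.067,0,55],[0,-0.372,0.076,0,55],[0,-0.418,0.086,0,55],[0,-0.465,0.095,0,55]]]}'
cat > st.py <<'E'
from h import *
s=monitor.get_state(); th=np.degrees(np.arctan2(*R.from_quat(s["eef_rot"]).as_matrix()[[1,0],0]))
print(s["time_s"],s["eef_pos"].round(4),"th",th.round(2),"F",s["contact_force"].round(2),"M",s["wrist_torque"].round(2),s["opening"],s["gripper_force"],"q6",s["qpos"][5].round(3))
def local(w): # world xy delta -> tool dx,dy
    t=np.radians(th); return np.array([np.cos(t)*w[0]+np.sin(t)*w[1],np.sin(t)*w[0]-np.cos(t)*w[1]]).round(4)
E
python3 - <<'E'
from st import *
im,K,A,e=cap("wrist");im,K,A,e=cap("wrist")
from st import *
s=monitor.get_state();print(s["eef_pos"])
print(local(np.array([.546,-.295])-s["eef_pos"][:2]))
np.savez("w2.npz",im=im,K=K,A=A,e=e); save(im,"w2.png",None,1.5)
print(proj(K,A,e,[.546,-.295,.081]))
E
```

```text
time_s: 2.2
eef_pos: [0.5448, -0.2446, 0.4044]
eef_rot: [0.974, 0.229, -0.0, -0.0]
contact_force: [0.7, -0.7, 0.6]
opening: 0.0883
gripper_force: 0.0
2.2 [ 0.5448 -0.2446  0.4044] th 26.43 F [ 0.7  -0.66  0.57] M [-0.09  0.15  0.02] 0.08832001501522618 0.0 q6 0.489
[ 0.54445398 -0.24814944  0.40414768]
[-0.0195  0.0426]
[297.4375616  189.64938574]
```

View pics/w2.png

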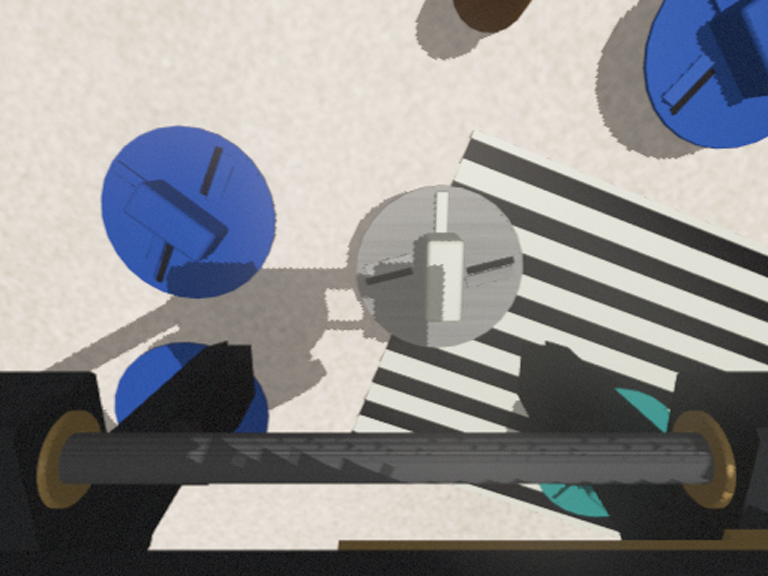

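The bar top is centred at (445,280)/1.5, the plate at (440,266)/1.5, and the rib tip points up the image, towards tool +x.

Run:
```python
from st import *
d=np.load("w2.npz");C=(d["K"],d["A"],d["e"])
b=ray(*C,445/1.5,280/1.5,.081);p=ray(*C,440/1.5,266/1.5,.049)
v=ray(*C,442/1.5,194/1.5,.053)-p; w=ray(*C,445.5/1.5,240/1.5,.081)-ray(*C,444/1.5,320/1.5,.081)
print(b,p,[np.degrees(np.arctan2(x[1],x[0])) for x in(v,w)])
t=(b+p)/2; print(local(t[:2]-s["eef_pos"][:2]),"dz",s["eef_pos"][2]-.147-.0715)
```

```text
2.3 [ 0.5445 -0.2481  0.4041] th 26.11 F [-0.75  0.58  1.56] M [-0.04  0.05 -0.04] 0.08824976938374646 0.0 q6 0.49
[ 0.54834603 -0.29288526  0.081     ] [ 0.54961126 -0.29254255  0.049     ] [np.float64(27.016282223436292), np.float64(27.15874715951933)]
[-0.0155  0.042 ] dz 0.18564767910802138
```

```bash
python3 -m inch '{"targets": [[[0,-0.017,0.042,0,-0.8],[0,-0.017,0.042,0.04,-0.8],[0,-0.017,0.042,0.08,-0.8],[0,-0.017,0.042,0.11,-0.8],[0,-0.017,0.042,0.14,-0.8],[0,-0.017,0.042,0.16,-0.8],[0,-0.017,0.042,0.175,-0.8],[0,-0.017,0.042,0.183,-0.8],[0,-0.017,0.042,0.185,-0.8],[0,-0.017,0.042,0.185,-0.8]]]}'
python3 - <<'E'
from st import *
im,K,A,e=cap("wrist"); save(im,"w3.png",None,1.5)
s=monitor.get_state();print(s["eef_pos"],"tx",[R.from_quat(s["eef_rot"]).as_matrix()[:2,0]])
for n,h in(("bar",.081),("plate",.049)): print(n,proj(K,A,e,[*s["eef_pos"][:2],h])*1.5)
np.savez("w3.npz",im=im,K=K,A=A,e=e)
E
```

```text
time_s: 3.3
eef_pos: [0.5487, -0.2888, 0.2203]
eef_rot: [0.972, 0.235, 0.0, 0.0]
contact_force: [0.1, -0.5, -0.4]
opening: 0.0881
gripper_force: 0.0
3.3 [ 0.5487 -0.2888  0.2203] th 27.16 F [ 0.1  -0.47 -0.37] M [-0.    0.14 -0.01] 0.08808569109848743 0.0 q6 0.421
[ 0.54882598 -0.2889759   0.22078617] tx [array([0.88983341, 0.45628497])]
bar [388.31143384 411.20582397]
plate [387.77453595 361.36722746]
```

View pics/w3.png

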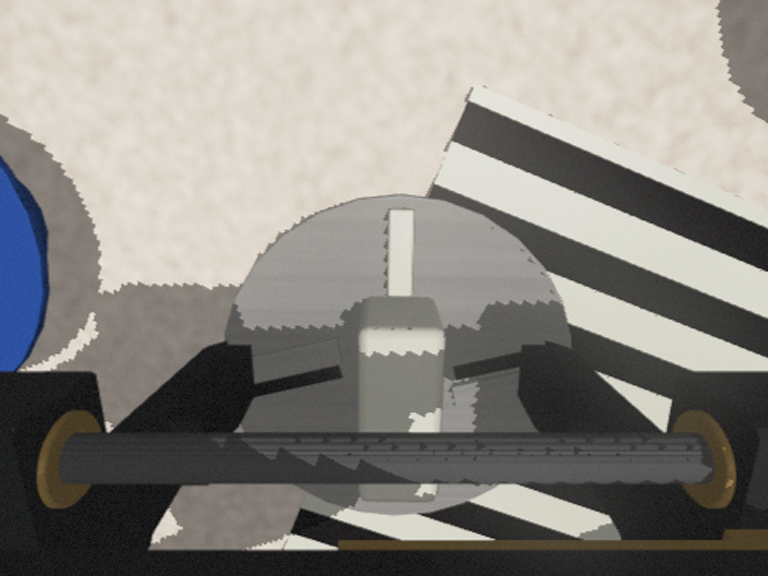

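The bar top is centred near (402,408), against (388,411) for the tool axis. So I shift +3.7 mm in tool y, +1 mm in x, and grip.

```bash
python3 -m inch '{"targets": [[[0,0.001,0.0037,0.0015,0],[0,0.001,0.0037,0.0015,0],[0.5,0.001,0.0037,0.0015,0],[1,0.001,0.0037,0.0015,0],[1,0.001,0.0037,0.0015,0],[1,0.001,0.0037,0.0015,0],[1,0.001,0.0037,0.0015,0],[1,0.001,0.0037,0.0015,0],[1,0.001,0.0037,0.0015,0]]]}'; python3 st.py
```

```text
time_s: 4.25
eef_pos: [0.5509, -0.2917, 0.2182]
eef_rot: [0.972, 0.235, -0.0, -0.0]
contact_force: [-0.1, 0.0, 0.1]
opening: 0.0337
gripper_force: 0.0
4.25 [ 0.5509 -0.2917  0.2182] th 27.13 F [-0.06  0.03  0.11] M [-0.08  0.16  0.03] 0.03373015050833247 0.0 q6 0.42
```

```bash
python3 -m inch '{"targets": [[[1,0,0,0,0],[1,0,0,0,0],[1,0,0,0,0],[1,0,0,0,0],[1,0,0,0,0]]]}'; python3 st.py
```

```text
time_s: 4.75
eef_pos: [0.551, -0.2917, 0.2182]
eef_rot: [0.972, 0.235, 0.0, 0.0]
contact_force: [0.9, -0.8, -1.4]
opening: 0.024
gripper_force: 29.9
4.75 [ 0.551  -0.2917  0.2182] th 27.13 F [ 0.88 -0.85 -1.43] M [-0.14  0.03 -0.03] 0.02400145247666589 29.943273570388556 q6 0.42
```

```bash
python3 -m inch '{"targets": [[[1,0,0,-0.02,0],[1,0,0,-0.06,0],[1,0,0,-0.11,0],[1,0,0,-0.16,0],[1,0,0,-0.2,0],[1,0.007,-0.016,-0.22,-4],[1,0.021,-0.048,-0.23,-11],[1,0.035,-0.08,-0.23,-18],[1,0.05,-0.112,-0.23,-25],[1,0.064,-0.144,-0.23,-32]]]}'
python3 - <<'E'
from st import *
print(local(np.array([.5217,.231])-s["eef_pos"][:2]),th-138)
E
```

```text
time_s: 5.75
eef_pos: [0.5416, -0.1328, 0.4474]
eef_rot: [0.869, 0.496, -0.0, -0.001]
contact_force: [-0.4, 0.1, -3.3]
opening: 0.0237
gripper_force: 29.9
5.75 [ 0.5416 -0.1328  0.4474] th 59.41 F [-0.38  0.09 -3.35] M [-0.04  0.04 -0.03] 0.023717968662252113 29.94163834489882 q6 0.08
[ 0.3031 -0.2023] -78.5907504283633
```

```bash
python3 -m inch '{"targets": [[[1,0.036,-0.024,0,-8],[1,0.072,-0.048,0,-16],[1,0.108,-0.072,0,-24],[1,0.144,-0.096,0,-32],[1,0.18,-0.12,0,-40],[1,0.216,-0.144,0,-48],[1,0.252,-0.168,0,-56],[1,0.28,-0.187,0,-64],[1,0.296,-0.198,0,-72],[1,0.299,-0.2,0,-78]]]}';python3 -m inch '{"targets": [[[1,0,0,0,0],[1,0,0,0,0]]]}'
python3 - <<'E'
from st import *
im,K,A,e=cap("wrist");np.savez("w4.npz",im=im,K=K,A=A,e=e); i2,*C=cap("scene");np.savez("s4.npz",im=i2,K=C[0],A=C[1],e=C[2])
i3,*D=cap("top")
o=np.zeros((420,800,3),np.uint8);a=cv2.resize(im,(400,300));o[:300,:400]=a
u=proj(*C,[.5217,.231,.19]);print(u);u=u.astype(int);v=proj(*D,[.5217,.231,.25]).astype(int)
o[:400,400:]=cv2.resize(i2[u[1]-50:u[1]+50,u[0]-50:u[0]+50],(400,400))
save(o,"w4.png")
print(local(np.array([.5217,.231])-s["eef_pos"][:2]),th-138)
# predicted where bar/plate are in wrist view
P=s["eef_pos"];z0=P[2]-.2182
print(proj(K,A,e,[P[0],P[1],z0+.081]),proj(K,A,e,[P[0],P[1],z0+.049]))
t=np.radians(th)
for r in(.06,.04):print(r,proj(K,A,e,[P[0]+r*np.cos(t),P[1]+r*np.sin(t),z0+.049]))
E
```

```text
time_s: 6.75
eef_pos: [0.5229, 0.2274, 0.4472]
eef_rot: [0.361, 0.932, -0.0, -0.001]
contact_force: [0.6, 0.2, -3.7]
opening: 0.0238
gripper_force: 29.9
time_s: 6.95
eef_pos: [0.5237, 0.2248, 0.4475]
eef_rot: [0.367, 0.93, -0.0, -0.001]
contact_force: [-0.2, 0.1, -3.2]
opening: 0.0237
gripper_force: 29.9
6.95 [0.5237 0.2248 0.4475] th 136.98 F [-0.15  0.11 -3.18] M [-0.01  0.05 -0.04] 0.023737325564578447 29.943448235280812 q6 -0.623
[375.82795282 123.5958626 ]
[0.0057 0.0032] -1.0231745482845724
[258.10137209 280.00900717] [258.1073576  245.47886822]
0.06 [258.3236662  125.09894561]
0.04 [258.24630901 168.1497175 ]
```

View pics/w4.png

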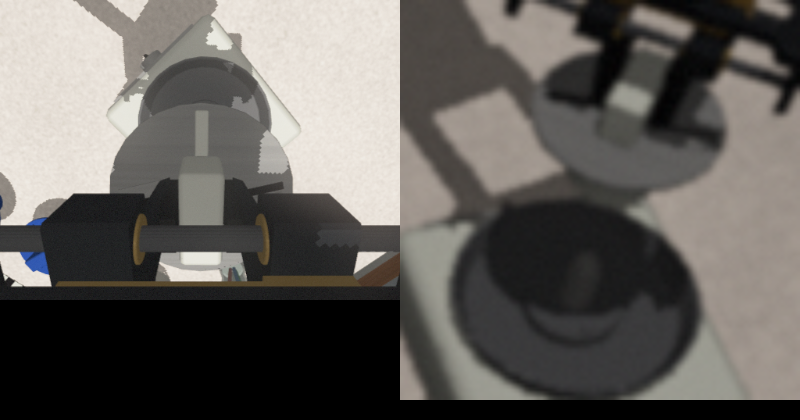

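Plate rim top at (202,103)·1.28 = v 132 against 125 predicted, so the disc sits about 3 mm towards tool −x. I'll correct for that and lower it to just above the spindle.

```bash
python3 -m inch '{"targets": [[[1,0.008,0.0045,0,0],[1,0.008,0.0045,0.02,0],[1,0.008,0.0045,0.045,0],[1,0.008,0.0045,0.065,0],[1,0.008,0.0045,0.08,0],[1,0.008,0.0045,0.087,0],[1,0.008,0.0045,0.087,0],[1,0.008,0.0045,0.087,0]]]}'
python3 - <<'E'
from st import *
print(local(np.array([.5206,.2337])-s["eef_pos"][:2]),"under",s["eef_pos"][2]-.2182)
im,*C=cap("scene")
t=np.radians(th);c=s["eef_pos"]-[0,0,.2182]-.003*np.array([np.cos(t),np.sin(t),0])
u=proj(*C,[*c[:2],.14]);print("spindle exp",u);a=u.astype(int)
save(np.clip(255*(im[a[1]-45:a[1]+45,a[0]-55:a[0]+55]/200.)**.6,0,255).astype(np.uint8),"s5.png",None,7)
f=lambda p:((proj(*C,p)-a+[55,45])*7).round(0)
print("plate c",f(c+[0,0,.049]),"spindle top",f([.5228,.2317,.132]),"under",f(c))
E
```

```text
time_s: 7.9
eef_pos: [0.5215, 0.2338, 0.3621]
eef_rot: [0.366, 0.931, 0.0, 0.001]
contact_force: [-0.7, 0.4, -3.2]
opening: 0.0236
gripper_force: 29.9
7.9 [0.5215 0.2338 0.3621] th 137.12 F [-0.74  0.43 -3.16] M [ 0.01  0.05 -0.07] 0.023583537292499256 29.94360000360757 q6 -0.609
[ 0.0006 -0.0007] under 0.14392311333433344
spindle exp [372.10501877 136.19762438]
plate c [417. 227.] spindle top [380. 328.] under [388. 310.]
```

View pics/s5.png

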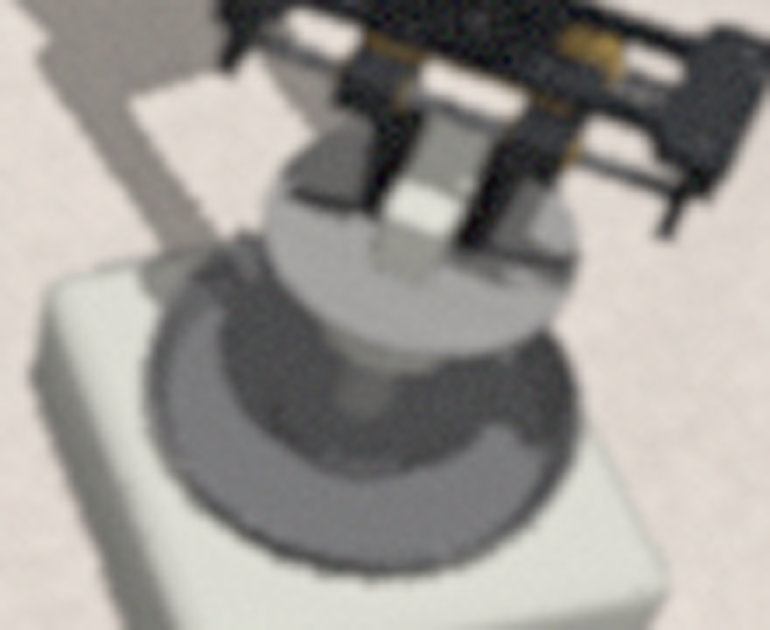

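The plate ellipse centre (421,229) matches the prediction (417,227), and the spindle at (370,390) goes up under the hub. I'll lower gently and watch the force.

```bash
python3 -m inch '{"targets": [[[1,0.0005,-0.0005,0.004,0],[1,0.0005,-0.0005,0.007,0],[1,0.0005,-0.0005,0.010,0],[1,0.0005,-0.0005,0.012,0],[1,0.0005,-0.0005,0.014,0],[1,0.0005,-0.0005,0.016,0],[1,0.0005,-0.0005,0.016,0]]]}'
python3 - <<'E'
from st import *
print(local(s["contact_force"][:2]),"under seat",s["eef_pos"][2]-.3082)
E
```

```text
time_s: 8.65
eef_pos: [0.5203, 0.2336, 0.3448]
eef_rot: [0.365, 0.931, -0.0, -0.0]
contact_force: [0.2, -0.7, -4.2]
opening: 0.0237
gripper_force: 29.9
8.65 [0.5203 0.2336 0.3448] th 137.13 F [ 0.15 -0.68 -4.15] M [ 0.03  0.06 -0.02] 0.023681714155941776 29.94357005227357 q6 -0.609
[-0.5719 -0.3923] under seat 0.03662037934940254
```

```bash
python3 -m inch '{"targets": [[[1,0,0,0.001,0],[1,0,0,0.002,0],[1,0,0,0.003,0],[1,0,0,0.003,0]]]}'
python3 - <<'E'
from st import *
print(local(s["contact_force"][:2]),"under seat",s["eef_pos"][2]-.3082)
E
```

```text
time_s: 9.05
eef_pos: [0.5204, 0.2336, 0.342]
eef_rot: [0.365, 0.931, -0.0, -0.0]
contact_force: [-0.3, 0.8, -3.4]
opening: 0.0236
gripper_force: 29.9
9.05 [0.5204 0.2336 0.342 ] th 137.13 F [-0.28  0.82 -3.36] M [-0.01  0.04  0.03] 0.023562826935968544 29.943634034134448 q6 -0.609
[0.7601 0.4066] under seat 0.033839484641943696
```

```bash
python3 -m inch '{"targets": [[[1,0,0,0.001,0],[1,0,0,0.002,0],[1,0,0,0.002,0]]]}'
python3 - <<'E'
from st import *
print(local(s["contact_force"][:2]),"under seat",s["eef_pos"][2]-.3082)
E
python3 -m inch '{"targets": [[[1,0,0,0.001,0],[1,0,0,0.002,0],[1,0,0,0.002,0]]]}'
python3 - <<'E'
from st import *
print(local(s["contact_force"][:2]),"under seat",s["eef_pos"][2]-.3082)
E
```

```text
time_s: 9.35
eef_pos: [0.5204, 0.2336, 0.34]
eef_rot: [0.365, 0.931, -0.0, -0.0]
contact_force: [0.4, 0.1, -3.6]
opening: 0.0236
gripper_force: 29.9
9.35 [0.5204 0.2336 0.34  ] th 137.13 F [ 0.41  0.06 -3.6 ] M [-0.04  0.04  0.04] 0.023550760699335378 29.94366728235036 q6 -0.609
[-0.262   0.3258] under seat 0.03183283995583047
time_s: 9.65
eef_pos: [0.5204, 0.2336, 0.338]
eef_rot: [0.365, 0.931, -0.0, -0.0]
contact_force: [0.3, 0.5, -3.8]
opening: 0.0239
gripper_force: 29.9
9.65 [0.5204 0.2336 0.338 ] th 137.13 F [ 0.32  0.5  -3.79] M [0.05 0.01 0.02] 0.02385700901876035 29.943567495793104 q6 -0.609
[0.105  0.5902] under seat 0.029843220487926703
```

```bash
python3 -m inch '{"targets": [[[1,0,0,0.001,0],[1,0,0,0.002,0],[1,0,0,0.003,0],[1,0,0,0.004,0],[1,0,0,0.004,0]]]}'; python3 -m inch '{"targets": [[[1,0,0,0.001,0],[1,0,0,0.002,0],[1,0,0,0.003,0],[1,0,0,0.004,0],[1,0,0,0.004,0]]]}' | tail -4
python3 - <<'E'
from st import *
print(local(s["contact_force"][:2]),"under seat",s["eef_pos"][2]-.3082)
E
```

```text
time_s: 10.15
eef_pos: [0.5204, 0.2336, 0.334]
eef_rot: [0.365, 0.931, -0.0, -0.0]
contact_force: [0.3, 0.0, -2.6]
opening: 0.0236
gripper_force: 29.9
eef_rot: [0.365, 0.931, -0.0, -0.0]
contact_force: [-0.9, -0.9, -3.8]
opening: 0.0237
gripper_force: 29.9
10.65 [0.5204 0.2336 0.33  ] th 137.13 F [-0.92 -0.94 -3.83] M [-0.    0.05  0.03] 0.02371790093362502 29.943604529835284 q6 -0.609
[ 0.0377 -1.3114] under seat 0.021791128196842202
```

```bash
python3 -m inch '{"targets": [[[1,0,0,0.0015,0],[1,0,0,0.003,0],[1,0,0,0.0045,0],[1,0,0,0.0055,0],[1,0,0,0.006,0],[1,0,0,0.006,0]]]}' ; python3 -m inch '{"targets": [[[1,0,0,0.0005,0],[1,0,0,0.001,0],[1,0,0,0.001,0]]]}'
python3 - <<'E'
from st import *
print(local(s["contact_force"][:2]),"under seat",s["eef_pos"][2]-.3082)
E
```

```text
time_s: 11.25
eef_pos: [0.5204, 0.2336, 0.3241]
eef_rot: [0.365, 0.931, -0.0, -0.0]
contact_force: [0.1, 0.2, -3.5]
opening: 0.024
gripper_force: 29.9
time_s: 11.55
eef_pos: [0.5204, 0.2336, 0.3232]
eef_rot: [0.365, 0.931, -0.0, -0.0]
contact_force: [0.2, -0.1, -3.1]
opening: 0.0236
gripper_force: 29.9
11.55 [0.5204 0.2336 0.3232] th 137.13 F [ 0.24 -0.07 -3.14] M [-0.02  0.04  0.08] 0.023606730221281343 29.94364129845053 q6 -0.609
[-0.229   0.1116] under seat 0.01495025909081682
```

```bash
python3 -m inch '{"targets": [[[1,0,0,0.0005,0],[1,0,0,0.001,0],[1,0,0,0.001,0]]]}' ; python3 -m inch '{"targets": [[[1,0,0,0.0005,0],[1,0,0,0.001,0],[1,0,0,0.001,0]]]}'
python3 - <<'E'
from st import *
print(local(s["contact_force"][:2]),"under seat",s["eef_pos"][2]-.3082)
E
```

```text
time_s: 11.85
eef_pos: [0.5204, 0.2336, 0.3221]
eef_rot: [0.365, 0.931, -0.0, -0.0]
contact_force: [-0.7, -0.1, -4.0]
opening: 0.024
gripper_force: 29.9
time_s: 12.15
eef_pos: [0.5204, 0.2336, 0.3211]
eef_rot: [0.365, 0.931, -0.0, -0.0]
contact_force: [0.6, -0.1, -4.0]
opening: 0.024
gripper_force: 29.9
12.15 [0.5204 0.2336 0.3211] th 137.13 F [ 0.6  -0.1  -3.98] M [-0.    0.04 -0.  ] 0.02396282339072224 29.943599835969508 q6 -0.609
[-0.5085  0.3313] under seat 0.01291611255565045
```

```bash
python3 -m inch '{"targets": [[[1,0,0,0.001,0],[1,0,0,0.002,0],[1,0,0,0.003,0],[1,0,0,0.003,0]]]}' ; python3 -m inch '{"targets": [[[1,0,0,0.001,0],[1,0,0,0.002,0],[1,0,0,0.002,0]]]}'
python3 - <<'E'
from st import *
print(local(s["contact_force"][:2]),"under seat",s["eef_pos"][2]-.3082)
E
```

```text
time_s: 12.55
eef_pos: [0.5204, 0.2336, 0.318]
eef_rot: [0.365, 0.931, -0.0, -0.0]
contact_force: [-0.5, -0.3, -3.4]
opening: 0.0235
gripper_force: 29.9
time_s: 12.85
eef_pos: [0.5204, 0.2336, 0.316]
eef_rot: [0.365, 0.931, -0.0, -0.0]
contact_force: [-0.4, 0.2, -3.6]
opening: 0.0236
gripper_force: 29.9
12.85 [0.5204 0.2336 0.316 ] th 137.13 F [-0.43  0.24 -3.58] M [-0.05 -0.02 -0.03] 0.023619891929265426 29.943581228144467 q6 -0.609
[ 0.4774 -0.116 ] under seat 0.007822577446362444
```

```bash
python3 -m inch '{"targets": [[[1,0,0,0.001,0],[1,0,0,0.002,0],[1,0,0,0.003,0],[1,0,0,0.004,0],[1,0,0,0.0045,0],[1,0,0,0.0045,0]]]}' ; python3 -m inch '{"targets": [[[1,0,0,0.0005,0],[1,0,0,0.001,0],[1,0,0,0.0015,0],[1,0,0,0.0015,0]]]}'
python3 - <<'E'
from st import *
print(local(s["contact_force"][:2]),"under seat",s["eef_pos"][2]-.3082)
E
```

```text
time_s: 13.45
eef_pos: [0.5204, 0.2336, 0.3116]
eef_rot: [0.365, 0.931, -0.0, -0.0]
contact_force: [0.6, -0.6, -3.8]
opening: 0.0237
gripper_force: 29.9
time_s: 13.85
eef_pos: [0.5204, 0.2336, 0.3101]
eef_rot: [0.365, 0.931, -0.0, -0.0]
contact_force: [0.2, -0.6, -3.9]
opening: 0.0236
gripper_force: 29.9
13.85 [0.5204 0.2336 0.3101] th 137.13 F [ 0.19 -0.64 -3.85] M [-0.07  0.04 -0.03] 0.023565197972032496 29.943603132851422 q6 -0.609
[-0.5683 -0.3397] under seat 0.0019394362208931537
```

```bash
python3 -m inch '{"targets": [[[1,0,0,0.0005,0],[1,0,0,0.001,0],[1,0,0,0.001,0]]]}' ; python3 -m inch '{"targets": [[[1,0,0,0.0005,0],[1,0,0,0.001,0],[1,0,0,0.001,0]]]}'
python3 - <<'E'
from st import *
print(local(s["contact_force"][:2]),"under seat",s["eef_pos"][2]-.3082)
E
```

```text
time_s: 14.15
eef_pos: [0.5204, 0.2336, 0.3091]
eef_rot: [0.365, 0.931, -0.0, -0.0]
contact_force: [-0.3, -0.7, -4.1]
opening: 0.0238
gripper_force: 29.9
time_s: 14.45
eef_pos: [0.5205, 0.2336, 0.3082]
eef_rot: [0.365, 0.931, 0.0, 0.0]
contact_force: [-0.7, -0.6, -2.7]
opening: 0.0235
gripper_force: 29.9
14.45 [0.5205 0.2336 0.3082] th 137.13 F [-0.69 -0.55 -2.7 ] M [-0.02  0.01  0.02] 0.023522164020534038 29.943623598665 q6 -0.609
[ 0.1258 -0.8716] under seat 2.229163179207072e-05
```

```bash
python3 -m inch '{"targets": [[[1,0,0,0.0003,0],[1,0,0,0.0005,0],[1,0,0,0.0005,0]]]}' | sed -n '2p;4p'; python3 -m inch '{"targets": [[[1,0,0,0.0003,0],[1,0,0,0.0005,0],[1,0,0,0.0005,0]]]}'| sed -n '2p;4p'
```

```text
eef_pos: [0.5205, 0.2337, 0.3081]
contact_force: [-1.9, -0.1, 0.4]
eef_pos: [0.5205, 0.2337, 0.3081]
contact_force: [-3.0, -0.8, 6.0]
```

Contact is at the seat height, so the disc is home. I'll release it and retreat straight up.

```bash
python3 -m inch '{"targets": [[[1,0,0,-0.0005,0],[0.7,0,0,-0.0005,0],[0.5,0,0,-0.0005,0],[0.3,0,0,-0.0005,0],[0,0,0,-0.0005,0],[0,0,0,-0.0005,0],[0,0,0,-0.0005,0],[0,0,0,-0.0005,0]]]}'
```

```text
time_s: 15.85
eef_pos: [0.5204, 0.2336, 0.3077]
eef_rot: [0.365, 0.931, -0.0, -0.0]
contact_force: [0.3, -0.4, -0.2]
opening: 0.0725
gripper_force: 0.0
```

```bash
python3 -m inch '{"targets": [[[0,0,0,-0.005,0],[0,0,0,-0.02,0],[0,0,0,-0.05,0],[0,0,0,-0.09,0],[0,0,0,-0.13,0],[0,0,0,-0.15,0],[0,0,0,-0.15,0],[0,0,0,-0.15,0]]]}'
python3 - <<'E'
from st import *
i,*C=cap("scene"); w,K,A,e=cap("wrist")
o=np.zeros((400,800,3),np.uint8);o[:300,:400]=cv2.resize(w,(400,300))
u=proj(*C,[.523,.232,.13]).astype(int)
o[:,400:]=cv2.resize(i[u[1]-50:u[1]+50,u[0]-50:u[0]+50],(400,400),interpolation=cv2.INTER_CUBIC);save(o,"end.png")
c=np.array([.5228,.2317]);f=lambda z,dx=0,dy=0:(proj(*C,[c[0]+dx,c[1]+dy,z])-u+50)*4+[400,0]
for z in(.139,.155):print(z,f(z),f(z,.06),f(z,-.06))
print("rim",f(.096,.09))
E
```

```text
time_s: 16.65
eef_pos: [0.5202, 0.2336, 0.4582]
eef_rot: [0.365, 0.931, 0.0, 0.0]
contact_force: [0.1, -0.1, -1.3]
opening: 0.0879
gripper_force: 0.0
16.65 [0.5202 0.2336 0.4582] th 137.14 F [ 0.14 -0.15 -1.35] M [-0.06  0.05 -0.02] 0.08791516450668131 0.0 q6 -0.609
0.139 [603.53835819 192.72649807] [637.66675165 259.24112094] [571.26893492 129.83492009]
0.155 [608.85267498 177.65492768] [643.55557822 244.54778653] [576.06199279 114.44804091]
rim [639.55402292 331.1537995 ]
```

View pics/end.png

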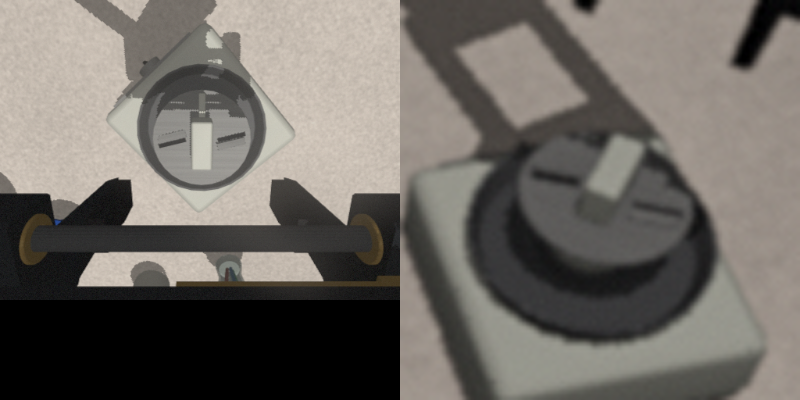

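The plate centre is near (606,200), against (604,193) predicted fully home and (609,178) on the key. It is level and fully down.

```bash
python3 -c "
from workcell import order
print(order.hand_in())"
```

```text
the job is handed in; nothing more can be done
None
```

The slicing disc is fully home on the slicer's plinth with its keyway over the key, released and clear of the gripper; I turned it to the key's angle before lowering, so it dropped on without turning on the spindle, and the job was handed in at about 17 s.

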